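Dry-run the pantograph engraver over its master plate

TASK

Before the tag is engraved, dry-run the bench pantograph: with the gripper's fingers closed, gently push the tracer by its black knob along the groove of the master plate, from where it stands, round both bends and into the round bore at the groove's end, then take the fingers clear. Do not take the knob between the fingers or push the cutter spindle, and leave the loose things on the machine and the bench where they are.

Things in the scene. Friction and masses are not known exactly. Their poses are not given: they have to be found in the camera images.
- engraver: Pantograph engraver, fixed. Origin on the bench, +x towards its rear, y left, z up. Base (mm): x -205..135, y -100..100, top 22 mm. Aluminium master plate at its front: x -198..-84, y -94..90, top 34 mm, with a groove 10 mm wide. Tag vice in the middle; column at (105, 0), 76 mm high. Flat bars 50 to 68 mm above the bench (caps to 72) carry the tracer and, half as far from the column, the cutter.
- tracer (a point): Middle of the tracer's black, freely turning knob, an upright cylinder of diameter 26, from 73 to 105 mm above the bench (this point at 89); nothing within 60 mm is above 72. Its 7 mm pin below runs in the groove with 1.5 mm play a side: it moves only along the groove, with about 1 N, stays where left and cannot be lifted. It starts on the arc 20 to 60 mm left (+y) of the first bend.
- groove_start (a point): Centre of the groove's closed first end, plate top, left rear: (-99.6, 66) mm in the engraver's frame. From here the centre line is an arc of radius 215 about (105, 0) to (-110, 0).
- groove_bend1 (a point): Middle of the first bend, plate top: the centre line turns from -y to -x of the engraver (towards the robot), radius 18 about (-128, 0), to (-128, -18) mm.
- groove_cross (a point): Middle of the straight cross run between the bends, plate top, from (-128, -18) to (-150, -18) mm in the engraver's frame.
- groove_bend2 (a point): Middle of the second bend, plate top: the centre line turns from -x back to -y, radius 18 about (-150, -36), to (-168, -36) mm; then straight to groove_end.
- groove_end (a point): Centre of the round bore of diameter 22 that ends the groove at the right front, (-168, -70) mm in the engraver's frame, plate top. The pin has 7.5 mm play about this centre; the wall beyond stops it.
- spindle: Cutter spindle, a steel cylinder 25 mm in diameter reaching 98 mm above the bench, halfway between the column and the tracer; its point hangs 3.5 mm above the brass tag. It moves with the tracer at half scale. Its origin is on its axis at bench height.
- tracer_knob: The tracer's knob; origin on its axis at its underside, 73 mm above the bench.
- hex_key: Loose hex key 28 x 87 x 5 mm lying on the base casting at the left rear, 22 mm above the bench. Origin under its centre. Leave alone.
- spare_tag: Loose brass tag blank 46 x 76 x 4 mm lying on the base casting at the right rear. Origin under its centre. Leave alone.
- specimen_a: Loose black resin puck, diameter 30, 18 mm high, on the bench left of the machine. Origin under its centre. Leave alone.
- specimen_b: Another such puck, 17 mm high, beside it. Leave alone.
- loupe: Loose black loupe, diameter 35, 34 mm high, on the bench at the right front. Origin under its centre. Leave alone.
- lens_tube: Loose black lens tube with orange cap, diameter 34, 56 mm high, on the bench at the right. Origin under its centre. Leave alone.

How it is judged:
By the outcome, as a careful person would: the job done as asked, in the order asked, and still so for the second after the job is handed in, with the robot touching nothing.
It also fails if it takes over 51 s, if anything falls off the work surface, if the arm or the gripper's body presses on something with over 40 N, if the wrist force passes 120 N, or if a joint passes its speed limit or range.

ROBOT

A 7-joint arm with a two-finger parallel gripper is mounted at the origin on a cart in front of the work surface, level with it; the furniture and walls round the work are solid. World frame = base frame: x ahead of the robot, y to its left, z up, the work surface at z = 0. Lengths are in mm, angles in rad, forces in N, time in s.
With the tool pointing down it reaches from about 350 to 900 mm from the base axis. Payload 8.1 kg.
Tool frame: the origin (TCP) lies on the centre line of the jaws, within the pads' length; the fingertips stand 22 mm ahead of it and the grasp point (between the pads) lies 3 mm ahead of it; z points along the fingers, y is the line along which they close (so a half turn about z gives the same grasp; the last joint's range is limited). The gripper opens to 92 mm and grips with 3 to 60 N. Pads are 19 mm wide; open, the fingers measure 130 mm over their backs; the gripper's body (75 mm by 190 mm) begins 47 mm behind the grasp point.
Start: joints at [-1.386, 0.434, 0.025, 1.573, -0.012, 1.134, -0.075], TCP at [177.429, 599.299, 248.742] pointing down, gripper open.
Joint ranges: [-2.62, 2.62], [-0.44, 2.09], [-1.27, 1.32], [0.08, 2.57], [-1.32, 4.46], [0.12, 2], [-2.74, 2.74]. Speed limits (rad/s): [2.22, 2.22, 3.01, 3.01, 3.14, 3.14, 3.14].

INTERFACE

Orientations are given as a unit quaternion [w, x, y, z].
In Python, from rig import bot, sensors, snapshot, camera_info, sign_off gives the robot as it stands (bot), with the cameras as plain functions, the job as plain functions and the readings (sensors).
- The arm moves only by the shell command python3 shift.py 'ROWS'. ROWS is rows parted by semicolons, their numbers by spaces, 1 to 8 of them, each of 5 numbers: dx, dy, dz in mm, then a turn about the tool's z in rad, then the finger opening in mm; each row shifts and turns the commanded pose from where the row before left it, along the tool's axes as they then stand; what a row does not reach is not made up. A row lasts 1/8 s, in which the tool goes at most 62.5 mm and 0.188 rad, less where a joint would pass 70% of its speed; a pose out of reach is approached as far as the arm can. The fingers move at their own pace and stop on an object; the grip force is fixed at half the most. Time passes only in rows, so rows that do not move let the fingers close. It prints the time, the measured TCP pose, the force, the opening and the grip force at its end.
- sensors.state(): the state, without advancing time (a new reading comes with each control period).
- snapshot(name): name is "scene" or "top"; returns (picture, depth): 480x640x3 uint8, red, green, blue; 480x640 float32, mm along the optical axis (not along the pixel's ray), 0 where there is no reading.
- camera_info(name): a dict with "camera_matrix" (3x3 intrinsics, pixels), "eye" and "orientation" of the camera in the world. Camera axes: x right, y down, z forward; pixel columns grow to the right and rows downward; lengths in mm; the calibration is good to about 2 mm. A picture is of the moment at which its call begins. camera_info takes no time and is no camera call.
- sign_off(): hands the job in; it is judged then, once.
The state is a dict: "t": time; "qpos": joint angles; "joint_vel": joint speeds; "joint_torque": joint torques, N m; "tcp_pos": TCP position; "tcp_rot": TCP orientation; "force": force on the tool from outside, world axes, zero at the start; "wrist_torque": the same for the moment, N m; "gripper_width": finger opening in mm; "grip_force": force on a finger pad.
Only numpy, scipy, OpenCV 4.12 (cv2) and the standard library are available. Lean on these libraries where they do the work, as an engineer would, in place of code of your own. Each camera call takes 0.05 s, during which the arm holds its last target. There are 200 camera calls.

## Working session

There is one attempt and no reset: what is moved stays moved. The work goes in short steps, Python scripts to look and compute and a shell command to move; the robot and the scene stay as the last step left them, time stands still between calls to the robot, and variables do not carry over. Pictures are saved under pics/ and viewed, at most 10 in all, crops included, and the job is handed in when it is done.

```bash
ls; mkdir -p pics
python3 - <<'E'
from rig import bot, sensors, snapshot, camera_info, sign_off
import cv2,numpy as np
for n in("top","scene"):
    p,d=snapshot(n); cv2.imwrite(f"pics/{n}0.png",p[:,:,::-1]); np.save(f"{n}0.npy",d)
    print(n,camera_info(n))
s=sensors.state();print(s)
E
```

```text
pics
rig.py
shift.py
top {'camera_matrix': array([[586.98724552,   0.        , 316.47287601],
       [  0.        , 586.98724552, 242.07538054],
       [  0.        ,   0.        ,   1.        ]]), 'eye': array([ 362.4020882 ,   10.24899671, 1524.71810315]), 'orientation': array([ 0.0427035 , -0.70545499,  0.70609463, -0.04404588])}
scene {'camera_matrix': array([[528.46927154,   0.        , 316.83067601],
       [  0.        , 528.46927154, 242.54478979],
       [  0.        ,   0.        ,   1.        ]]), 'eye': array([-141.30261468, -473.07727283,  696.32032626]), 'orientation': array([-0.40351254,  0.7888311 , -0.41256362,  0.21145775])}
{'t': 0.1, 'qpos': array([-1.38562097,  0.43516959,  0.02498695,  1.5740133 , -0.01156782,
        1.13403458, -0.07511907]), 'joint_vel': array([-0.00050531, -0.00216912,  0.00224272, -0.00399366,  0.0010587 ,
        0.00059773,  0.00025225]), 'joint_torque': array([ 3.42003739e-03, -6.69120312e+01,  9.88461077e-01, -3.15148151e+01,
       -6.03444991e-02,  3.75112239e-02,  1.65336792e-05]), 'tcp_pos': array([177.32786665, 598.852908  , 248.01071125]), 'tcp_rot': array([-2.18850906e-05,  1.43434717e-01,  9.89659504e-01, -7.39991958e-04]), 'force': array([ 0.20806092,  0.52312168, -0.0748339 ]), 'wrist_torque': array([ 0.00372271,  0.00246096, -0.0083468 ]), 'grip_force': 0.0, 'gripper_width': 91.75082088011341}
```

View pics/top0.png

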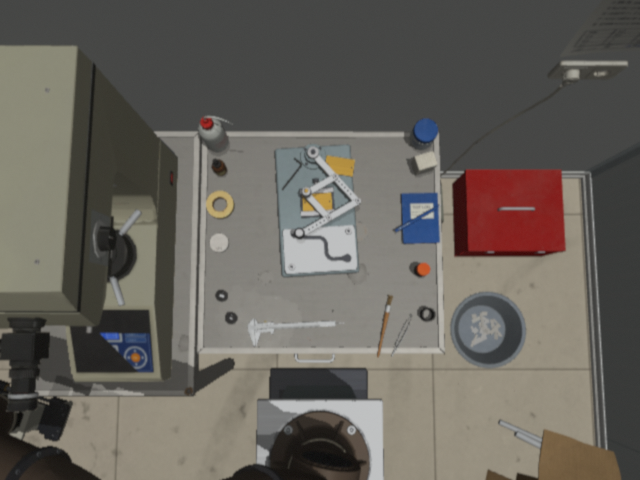

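View pics/scene0.png

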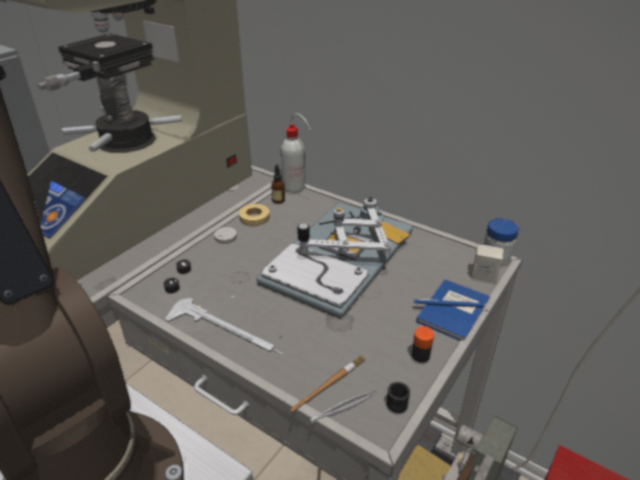

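The top view shows the machine centre-bench: the knob is near (299,234), the column near (313,152), and the white plate spans about (281..357, 226..276). The loupe is at (427,313), the lens tube at (423,269), and the pucks at (222,295) and (231,318). The arm starts at lower left beside the microscope.

```bash
cat > h.py <<'E'
import numpy as np,cv2
from rig import bot, sensors, snapshot, camera_info, sign_off
from scipy.spatial.transform import Rotation as R
def cam(n):
    c=camera_info(n);q=c["orientation"]
    return c["camera_matrix"],np.array(c["eye"]),R.from_quat([q[1],q[2],q[3],q[0]]).as_matrix()
def ray(n,uv,z):
    K,e,M=cam(n);uv=np.atleast_2d(uv).astype(float)
    d=np.c_[uv,np.ones(len(uv))]@np.linalg.inv(K).T@M.T
    return e+d*((z-e[2])/d[:,2])[:,None]
def proj(n,P):
    K,e,M=cam(n);p=(np.atleast_2d(P)-e)@M@K.T
    return p[:,:2]/p[:,2:]
def cloud(n,d):
    K,e,M=cam(n);v,u=np.mgrid[:480,:640]
    return e+(np.stack([u,v,np.ones_like(u)],-1)@np.linalg.inv(K).T*d[...,None])@M.T
E
python3 - <<'E'
from h import *
p=cv2.imread("pics/top0.png");d=np.load("top0.npy")
C=cloud("top",d)
# height map max, 50mm cells
print("rows x, cols y 750..-350")
for x in range(750,0,-50):
    r=[]
    for y in range(750,-350,-50):
        m=(abs(C[...,0]-x)<25)&(abs(C[...,1]-y)<25)&(d>0)
        r.append("%5d"%(np.percentile(C[m][:,2],99)) if m.any() else "    -")
    print(x,"".join(r))
w=p.astype(int).min(2)
m=((w>185)).astype(np.uint8); m[:,:275]=0;m[:,365:]=0;m[:222]=0;m[282:]=0
m=cv2.morphologyEx(m,cv2.MORPH_CLOSE,np.ones((9,9)))
c=max(cv2.findContours(m,0,2)[0],key=cv2.contourArea)
P=ray("top",c[:,0],34)
r=cv2.minAreaRect(P[:,:2].astype(np.float32));print(r,cv2.boxPoints(r))
print("knob",ray("top",[299,234],105),"col",ray("top",[313,152],76))
k=C[225:243,290:308];kk=k[(k[...,2]>98)];print(len(kk),kk.mean(0),kk.max(0),kk.min(0))
cv2.imwrite("pics/crop.png",cv2.resize(p[130:290,260:380],None,fx=5,fy=5,interpolation=2)[:, :])
cv2.imwrite("pics/crop.png",cv2.resize(p[135:285,260:380],None,fx=4,fy=4,interpolation=cv2.INTER_CUBIC))
E
```

```text
rows x, cols y 750..-350
750     -    -    -    -    -  675  675  674  669   21  102    6    7   30   70   77   59   31    8    7   67   67
700     -    -    -    -    -  675  675  675  643   14   24    8    7   30   84   74   76   32    8   10   15   14
650     -    -    -    -    -  675  675  675  615   22   24    8    6   27  100   84   71   75    7   19   21   26
600     -    -    -    -    -  675  675  674  613   20   23    7    7   34   69   75   73   42    7   26   28   24
550     -    -    -    -    -  673  675  674  592   17   18    6    7   39  109   70   44   41    6   19   21   21
500     -    -    -    -    -  669  675  674  591   10    8    8    6   39   46   41   40   39    8    8   61   10
450     -    -    -    -    -  206  674  674  589   11    7    7    8   36   38   36   34   22    7    6   60    9
400     -    -    -    -    -  651  674  674  201   11   21    7    6    7    7    7    7    7   12   15   35   30
350     -    6    4  179  550  625  626  626  189   11   22   22   12   12   11   11    9    7   16   11   37   37
300     -    6    7  173  179  601  601 
[... 374 characters left out ...]
    6    6    7    5    6    6 -664 -744 -747
100     -    -    -    -  338  337 -745 -744 -745 -744 -744 -661  594  576  537  286   49   18    6 -658 -744 -744
50  -740 -743 -742 -744 -744 -746 -745 -745 -744 -745 -745 -657    8   25  431  402  342  295    6 -660 -743 -743
((534.8673706054688, -0.20638275146484375), (117.9698257446289, 177.41763305664062), 3.532144069671631) [[470.5293    84.69995 ]
 [481.45972  -92.38066 ]
 [599.20544  -85.11272 ]
 [588.275     91.967896]]
knob [[557.46063932  50.09027701 105.        ]] col [[771.19899281  15.97044475  76.        ]]
83 [559.99324785  49.81583591 104.52435407] [572.70526901  62.50603958 112.9939941 ] [547.91986243  37.85885773  98.33733619]
```

View pics/crop.png

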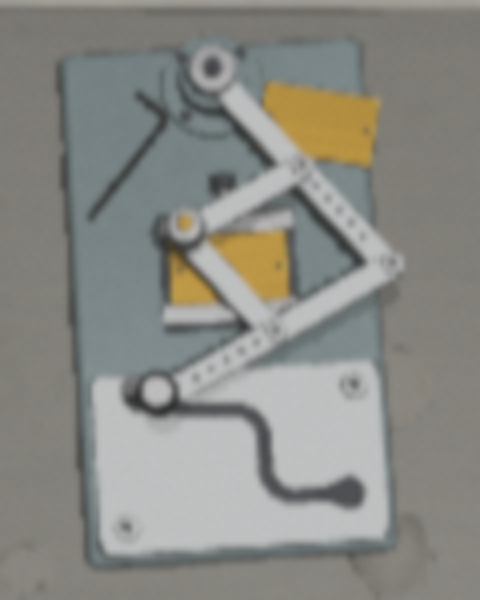

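The crop clearly shows the knob, column, plate, groove and bore, with the bore at crop (347,492), i.e. full-image (346.8,258). I'll fit the engraver pose from these.

```bash
cat >> h.py <<'E'
def path(n=400):
    a=np.linspace(np.arctan2(66,-204.6),np.pi,200);L=[np.c_[105+215*np.cos(a),215*np.sin(a)]]
    b=np.linspace(0,-np.pi/2,80);L.append(np.c_[-128+18*np.cos(b),18*np.sin(b)])
    L.append(np.c_[np.linspace(-128,-150,60),np.full(60,-18)])
    c=np.linspace(np.pi/2,np.pi,80);L.append(np.c_[-150+18*np.cos(c),-36+18*np.sin(c)])
    L.append(np.c_[np.full(80,-168),np.linspace(-36,-70,80)]);return np.vstack(L)
def W(T,p):
    x,y,t=T;c,s=np.cos(t),np.sin(t);return np.atleast_2d(p)@np.array([[c,s],[-s,c]])+[x,y]
def E(T,p):
    x,y,t=T;c,s=np.cos(t),np.sin(t);return (np.atleast_2d(p)-[x,y])@np.array([[c,-s],[s,c]])
E
python3 - <<'E'
from h import *
from scipy.optimize import least_squares
from scipy.spatial import cKDTree
q=lambda *a:np.array(a)/4.+[260,135]-.375
base=ray("top",[q(62,57),q(357,42),q(397,547),q(92,565)],22)[:,:2]
bm=np.array([[135,100],[135,-100],[-205,-100],[-205,100]])
col=ray("top",q(211,68),76)[0,:2]
p=cv2.imread("pics/top0.png");w=p.astype(int).max(2)
m=np.zeros(w.shape,bool);m[236:262,305:352]=1
v,u=np.nonzero(m&(w<115));g=ray("top",np.c_[u,v],31)[:,:2];print(len(g))
pa=path()
def f(T,parts=False):
    d=cKDTree(W(T,pa)).query(g)[0]
    r=[np.clip(d-2,0,8)/np.sqrt(len(g))*4,(W(T,[105,0])-col).ravel(),(W(T,bm)-base).ravel()/3]
    return r if parts else np.concatenate(r)
s=least_squares(f,[665,8,.06]);T=s.x;print(T,T[2]*57.3);print(f(T,1)[1:],np.percentile(cKDTree(W(T,pa)).query(g)[0],[50,90,100]))
print("bore",ray("top",q(347,492),31),W(T,[-168,-70]))
kn=ray("top",q(158,392),105)[0,:2];print("knob",kn,E(T,kn))
d,i=cKDTree(pa).query(E(T,kn));print(d,pa[i])
o=cv2.resize(p[135:285,260:380],None,fx=4,fy=4,interpolation=2)
for a,z,c in((pa,34,(0,0,255)),(bm,22,(0,255,0)),([[105,0]],76,(255,0,0)),([pa[i[0]]],105,(255,0,255))):
    X=W(T,a);uv=(proj("top",np.c_[X,np.full(len(X),z)])-[260,135]+.375)*4
    for t in uv: cv2.circle(o,(int(t[0]),int(t[1])),1 if z==34 else 4,c,-1)
cv2.imwrite("pics/fit.png",o)
np.save("T.npy",T)
# scene check of knob
X=np.r_[W(T,pa[i])[0],105];print(proj("scene",[X]),proj("scene",[np.r_[W(T,[105,0])[0],76]]))
E
```

```text
193
[6.69004550e+02 9.97217653e+00 7.12275619e-02] 4.081339298355501
[array([ 1.56223113, -0.10972941]), array([ 0.53867757,  1.169894  ,  1.93188544, -0.62416015, -0.12803334,
       -1.0055364 , -1.08323459,  0.35329091])] [2.04311571 4.81330883 8.37408767]
bore [[506.59008952 -69.07268111  31.        ]] [[506.41224659 -71.80644552]]
knob [560.84897744  49.79397601] [[-105.04731974   47.41797235]]
[0.36010613] [[-104.69225095   47.47799378]]
[[302.07258345 226.33318143]] [[368.96257459 198.43945322]]
```

View pics/fit.png

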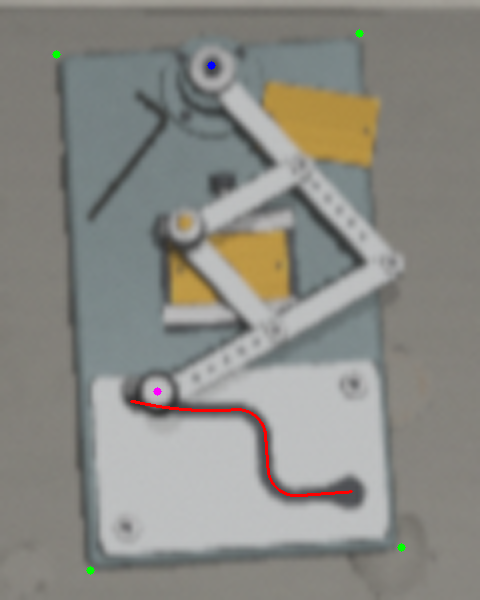

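The overlay matches the groove, base and column. The knob is at engraver (-104.7, 47.5), within 0.4 mm of the centre line, and the scene camera agrees. Next I retract radially, clear of the microscope, and close the fingers.

```bash
python3 shift.py '0 -30 0 0 0; 0 -56 0 0 0; 0 -56 0 0 0; 0 -56 0 0 0; 0 -26 0 0 0; 0 0 0 0 0'
cat > st.py <<'E'
from h import *
import sys
T=np.load("T.npy");s=sensors.state();q=s["tcp_rot"];M=R.from_quat([q[1],q[2],q[3],q[0]]).as_matrix()
p=s["tcp_pos"];e=E(T,p[:2])[0];print("t",s["t"],"world",p.round(1),"E",e.round(1),"force",s["force"].round(1),"w",round(s["gripper_width"],1))
ye=np.array([-np.sin(T[2]),np.cos(T[2]),0]);xe=np.array([ye[1],-ye[0],0])
print("turn needed",round(np.arctan2(M[:,0]@ye,M[:,1]@ye),3),"toolz",M[:,2].round(3))
for a in sys.argv[1:]:   # targets: engraver x,y,z
    x,y,z=map(float,a.split(','));t=np.r_[W(T,[x,y])[0],z];print(a,"tool delta",(M.T@(t-p)).round(1))
E
python3 st.py -105,92,200 -105,92,101
```

```text
t: 0.85
tcp_pos: [113.4, 382.7, 248.7]
tcp_rot: [-0.0, 0.143, 0.99, -0.0]
force: [0.9, -0.1, 0.7]
gripper_width: 36.4
grip_force: 0.0
t 0.85 world [113.4 382.7 248.7] E [-527.6  411.3] force [ 0.9 -0.1  0.7] w 36.4
turn needed 0.359 toolz [-0. -0. -1.]
-105,92,200 tool delta [-507.9 -150.5   48.8]
-105,92,101 tool delta [-507.9 -150.5  147.8]
```

```bash
sed -i 's/arctan2(M\[:,0\]@ye/arctan2(-M[:,0]@ye/' st.py; python3 shift.py '-30 -9 0 0 0; -56 -17 0 0 0; -56 -17 0 0 0; -56 -17 0 0 0; -56 -17 0 0 0; -56 -17 0 0 0; -56 -17 0 0 0; -50 -15 0 0 0' | head -4; python3 st.py -105,92,200
```

```text
t: 1.85
tcp_pos: [479.5, 144.5, 248.7]
tcp_rot: [0.001, 0.144, 0.99, -0.0]
force: [0.3, 1.5, 0.2]
t 1.85 world [479.5 144.5 248.7] E [-179.5  147.6] force [0.3 1.5 0.2] w 0.7
turn needed -0.359 toolz [ 0.001 -0.001 -1.   ]
-105,92,200 tool delta [-89.2 -25.9  48.8]
```

```bash
python3 shift.py '-40 -12 0 0 0; -38 -11 20 0 0; 0 0 20 -0.18 0; 0 0 0 -0.18 0; 0 0 0 0 0; 0 0 0 0 0' | head -4; python3 st.py -104,94,101
python3 - <<'E'
from h import *
p,d=snapshot("scene");cv2.imwrite("pics/s1.png",cv2.resize(p[100:340,180:500],None,fx=2,fy=2)[:,:,::-1])
E
```

```text
t: 2.6
tcp_pos: [545.7, 101.5, 208.8]
tcp_rot: [0.0, -0.034, 0.999, -0.0]
force: [-0.7, -0.8, 0.1]
t 2.6 world [545.7 101.5 208.8] E [-116.5  100.1] force [-0.7 -0.8  0.1] w 0.5
turn needed -0.003 toolz [ 0. -0. -1.]
-104,94,101 tool delta [-12.4  -6.  107.8]
```

View pics/s1.png

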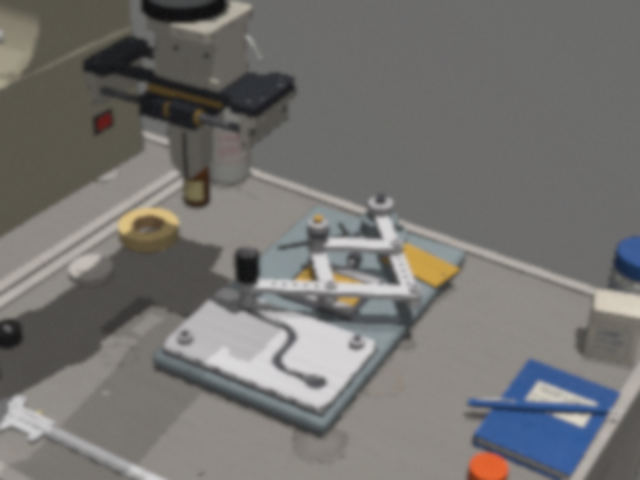

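The fingers are closed and hang just left of the knob with clear air below. I'll descend beside it, giving tips at about z=79.

```bash
python3 shift.py '-12 -6 20 0 0; 0 0 40 0 0; 0 0 32 0 0; 0 0 16 0 0; 0 0 0 0 0' | head -4; python3 st.py -104.5,79.5,101
```

```text
t: 3.28
tcp_pos: [557.3, 96.3, 100.3]
tcp_rot: [-0.001, -0.036, 0.999, -0.0]
force: [0.4, 0.9, 0.6]
t 3.275 world [557.3  96.3 100.3] E [-105.3   94.1] force [0.4 0.9 0.6] w 0.7
turn needed 0.0 toolz [-0.001 -0.001 -1.   ]
-104.5,79.5,101 tool delta [ -0.8 -14.6  -0.7]
```

```bash
python3 shift.py '0 -4 0 0 0; 0 -4 0 0 0; 0 -3 0 0 0; 0 -3 0 0 0; 0 -3 0 0 0; 0 -3 0 0 0; 0 -2 0 0 0; 0 -2 0 0 0' | head -4
cat > kn.py <<'E'
from h import *
T=np.load("T.npy")
def knob(n="top"):
    p,d=snapshot(n);C=cloud(n,d);e=E(T,C[...,:2].reshape(-1,2)).reshape(480,640,2)
    m=(d>0)&(C[...,2]>60)&(C[...,2]<112)&(e[...,0]<-70)&(e[...,1]<70)
    return p,e[m],C[m]
p,e,c=knob("scene");k=abs(c[:,2]-95)<13
print(len(e),"scene E mean",e[k].mean(0).round(1) if k.any() else None, e[k].min(0).round(1) if k.any() else'',e[k].max(0).round(1) if k.any() else'')
E
python3 kn.py; python3 st.py
```

```text
t: 4.28
tcp_pos: [559.3, 72.3, 100.7]
tcp_rot: [-0.0, -0.036, 0.999, 0.0]
force: [0.2, -0.2, -0.1]
1691 scene E mean [-463.2   -4.9] [-736.9  -40.3] [-92.3  69.7]
t 4.325 world [559.3  71.9 100.7] E [-105.    69.6] force [-1.1  0.2  0.8] w 0.5
turn needed 0.001 toolz [-0. -0. -1.]
```

```bash
sed -i 's/(e\[...,0\]<-70)/(e[...,0]<-70)\&(e[...,0]>-230)\&(abs(e[...,1])<110)/' kn.py
python3 - <<'E'
from h import *
p,d=snapshot("scene");cv2.imwrite("pics/s2.png",cv2.resize(p[180:310,230:400],None,fx=4,fy=4)[:,:,::-1])
E
python3 kn.py
```

```text
626 scene E mean [-111.9   42.2] [-120.1   23.9] [-93.  70.]
```

View pics/s2.png

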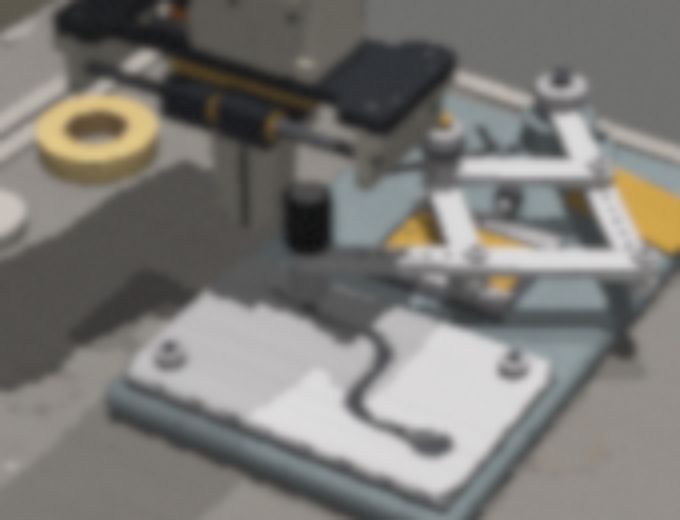

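The fingers are in contact left of the knob, whose top is at scene pixel (307,227), up from about (303,226). I'll track the knob as a dark blob in the scene view, mapped onto the groove line.

```bash
cat > kn.py <<'E'
from h import *
T=np.load("T.npy");pa=path()
P=proj("scene",np.c_[W(T,pa),np.full(len(pa),89)])
p,d=snapshot("scene");m=(p.max(2)<50).astype(np.uint8)
n,l,s,c=cv2.connectedComponentsWithStats(m)
best=None
for i in range(1,n):
    if 60<s[i,4]<500:
        D=np.hypot(*(P-c[i]).T);j=D.argmin()
        if D[j]<9: print("blob",c[i].round(1),s[i],"path E",pa[j].round(1),"off px",D[j].round(1), "ray E",E(T,ray("scene",c[i],89)[:,:2])[0].round(1))
E
python3 kn.py
python3 - <<'E'
import h,cv2
from h import *
exec(open("kn.py").read().replace('p,d=snapshot("scene")','p=cv2.imread("pics/scene0.png")').replace("from h import *",""))
E
```

```text
blob [306.  235.9] [301 229  11  14 135] path E [-106.9   36.2] off px 0.9 ray E [-109.7   35.4]
blob [303.1 234.7] [298 229  11  13 116] path E [-105.5   43.5] off px 1.2 ray E [-109.2   42.4]
```

```bash
python3 shift.py '.3 -3 0 0 0; .3 -3 0 0 0; .3 -3 0 0 0; .3 -3 0 0 0; .3 -3 0 0 0; .3 -3 0 0 0; .3 -3 0 0 0; .3 -3 0 0 0' | sed -n '1p;4p'; python3 kn.py; python3 shift.py '.3 -3 0 0 0; .3 -3 0 0 0; .3 -3 0 0 0; .3 -3 0 0 0; .3 -3 0 0 0; .3 -1 0 0 0; 0 0 0 0 0' | sed -n '1p;4p'; python3 kn.py; python3 st.py
```

```text
t: 5.48
force: [0.5, -0.4, 0.4]
blob [315.4 240.3] [310 233  12  15 135] path E [-109.6   12.5] off px 1.1 ray E [-113.1   11.5]
t: 6.4
force: [0.1, 0.6, 0.6]
blob [322.  242.9] [317 236  11  14 136] path E [-110.3   -3.2] off px 1.2 ray E [-113.9   -4.1]
t 6.45 world [558.   32.2 100.7] E [-109.1   30.1] force [-0.1  1.2 -0.3] w 0.3
turn needed 0.001 toolz [-0.  0. -1.]
```

```bash
python3 shift.py '.6 -2.5 0 0 0; .6 -2.5 0 0 0; .6 -2 0 0 0; .6 -2 0 0 0; .6 -2 0 0 0; 0 0 0 0 0' | sed -n '1p;4p'; python3 kn.py; python3 st.py
```

```text
t: 7.2
force: [-0.1, 0.6, 0.4]
blob [325.9 245.6] [320 238  12  15 142] path E [-118.2  -15.1] off px 0.2 ray E [-117.9  -15.3]
t 7.25 world [555.8  20.8 100.7] E [-112.1   18.9] force [ 0.2 -0.7 -0.5] w 0.4
turn needed 0.001 toolz [ 0. -0. -1.]
```

```bash
python3 shift.py '0 6 0 0 0; -16 2 0 0 0; -16 0 0 0 0; 0 -15 0 0 0; 0 -20 0 0 0; 0 -10 0 0 0; 0 0 0 0 0' | sed -n '1p;4p'; python3 kn.py; python3 st.py
```

```text
t: 8.12
force: [0.0, -1.1, 0.5]
blob [326.7 245.8] [320 239  15  14 143] path E [-118.8  -15.5] off px 0.9 ray E [-117.7  -16.8]
t 8.175 world [590.1 -14.2 100.8] E [-80.4 -18.5] force [-0.2  0.7 -0.1] w 0.4
turn needed -0.0 toolz [-0.  0. -1.]
```

```bash
python3 shift.py '4 0 0 0 0; 4 0 0 0 0; 3 0 0 0 0; 3 0 0 0 0; 3 0 0 0 0; 3 0 0 0 0; 3 0 0 0 0; 3 0 0 0 0' | sed -n '1p;4p'; python3 kn.py; python3 st.py
```

```text
t: 9.18
force: [0.4, -0.3, 0.5]
blob [325.  251.4] [319 244  14  15 149] path E [-132.5  -18. ] off px 2.2 ray E [-135.1  -23. ]
t 9.225 world [563.8 -15.6 100.7] E [-106.7  -18. ] force [-0.5 -0.2  1.2] w 0.3
turn needed 0.001 toolz [-0.  0. -1.]
```

```bash
python3 shift.py '3 0 0 0 0; 3 0 0 0 0; 3 0 0 0 0; 3 0 0 0 0; 3 0 0 0 0; 3 0 0 0 0; 2 0 0 0 0; 0 0 0 0 0' | sed -n '1p;4p'; python3 kn.py; python3 st.py
```

```text
t: 10.22
force: [0.3, 0.3, -0.1]
blob [319.4 257. ] [313 250  13  14 141] path E [-156.  -19.] off px 1.8 ray E [-155.9  -22.8]
t 10.275 world [544.4 -17.  100.7] E [-126.2  -18. ] force [-0.  -0.7 -0.1] w 0.3
turn needed 0.001 toolz [-0.  0. -1.]
```

```bash
python3 shift.py '2.5 0 0 0 0; 2.5 0 0 0 0; 2 0 0 0 0; 2 0 0 0 0; 1 0 0 0 0; 0 0 0 0 0' | sed -n '1p;4p'; python3 kn.py; python3 st.py
```

```text
t: 11.02
force: [-0.2, 0.9, -0.1]
blob [306.6 225.2] [299 219  17  14 132] path E [-104.8   47.1] off px 8.9 ray E [-76.4  54.4]
blob [317.3 259.7] [311 252  13  15 145] path E [-163.6  -24.2] off px 0.7 ray E [-165.2  -23.8]
t 11.075 world [534.4 -17.7 100.7] E [-136.2  -18. ] force [0.1 0.  0.2] w 0.5
turn needed 0.001 toolz [-0.  0. -1.]
```

```bash
python3 shift.py '-6 0 0 0 0; 0 20 0 0 0; 0 22 0 0 0; 17 0 0 0 0; 18 0 0 0 0; 0 0 0 0 0' | sed -n '1p;4p'; python3 kn.py; python3 st.py
```

```text
t: 11.82
force: [0.4, 0.2, 0.0]
blob [288.1 229.1] [271 220  39  20 316] path E [-99.6  66. ] off px 7.7 ray E [-107.7   79.4]
blob [317.1 259.6] [311 253  12  14 141] path E [-163.3  -23.9] off px 0.9 ray E [-165.2  -23.2]
t 11.875 world [503.1  22.2 100.9] E [-164.6   24. ] force [ 0.6 -0.6  0.2] w 0.1
turn needed 0.001 toolz [ 0.  0. -1.]
```

```bash
python3 shift.py '.5 -4 0 0 0; .5 -4 0 0 0; .5 -3 0 0 0; .5 -3 0 0 0; .5 -3 0 0 0; .5 -3 0 0 0; 0 -3 0 0 0; 0 -3 0 0 0' | sed -n '1p;4p'; python3 kn.py; python3 shift.py '0 -3 0 0 0; 0 -3 0 0 0; 0 -3 0 0 0; 0 -3 0 0 0; 0 -3 0 0 0; 0 -3 0 0 0; 0 -3 0 0 0; 0 0 0 0 0' | sed -n '1p;4p'; python3 kn.py; python3 st.py
```

```text
t: 12.88
force: [0.8, 0.1, -0.4]
blob [299.6 234. ] [282 225  40  20 326] path E [-103.7   51.7] off px 2.3 ray E [-110.7   49.9]
blob [322.  263.3] [316 256  13  15 146] path E [-168.  -36.] off px 0.7 ray E [-170.1  -36.8]
t: 13.92
force: [-0.9, 0.4, 0.1]
blob [309.6 237.6] [292 228  40  21 323] path E [-108.3   26.9] off px 0.9 ray E [-111.1   26.1]
blob [331.7 267.2] [325 259  14  16 154] path E [-168.   -57.1] off px 1.1 ray E [-171.1  -58.1]
t 13.975 world [503.  -25.1 100.7] E [-168.1  -23.2] force [ 0.3 -0.  -0.3] w 0.5
turn needed 0.001 toolz [ 0. -0. -1.]
```

```bash
python3 shift.py '0 -3 0 0 0; 0 -3 0 0 0; 0 -3 0 0 0; 0 -2 0 0 0; 0 -2 0 0 0; 0 0 0 0 0' | sed -n '1p;4p'; python3 kn.py; python3 st.py
python3 - <<'E'
from h import *
T=np.load("T.npy");p,d=snapshot("top");uv=proj("top",np.c_[W(T,[-168,-70]),[105]])[0];print(uv)
u,v=uv.round().astype(int);cv2.imwrite("pics/t3.png",cv2.resize(p[v-30:v+30,u-40:u+40],None,fx=8,fy=8,interpolation=2)[:,:,::-1]);print(u-40,v-30)
E
```

```text
t: 14.72
force: [-0.1, 0.8, -0.1]
blob [315.8 239.9] [298 230  40  21 327] path E [-109.7   12.1] off px 0.6 ray E [-111.6   11.4]
blob [338.7 268.7] [333 261  12  16 142] path E [-168.  -70.] off px 0.6 ray E [-168.4  -71.3]
t 14.775 world [503.9 -38.  100.7] E [-168.1  -36.1] force [-0.5  0.6 -0.7] w 0.5
turn needed 0.001 toolz [-0.  0. -1.]
[349.09521777 254.76947213]
309 225
```

View pics/t3.png

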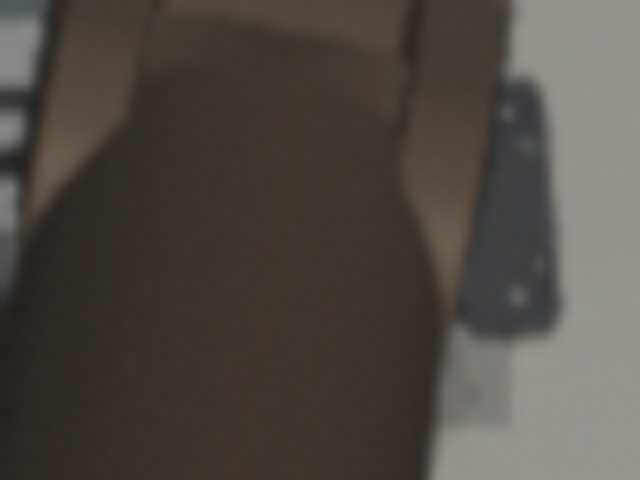

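The top view is blocked by the arm. The scene view puts the knob at about the bore centre. I'll nudge 2 mm more, back off, rise and check with the arm out of the way.

```bash
python3 shift.py '0 -1 0 0 0; 0 -1 0 0 0; 0 0 0 0 0; 0 8 0 0 0; 0 12 0 0 0; 0 0 -50 0 0; 0 0 -60 0 0; 0 50 0 0 0' | sed -n '1p;4p'; python3 shift.py '0 55 0 0 0; 0 55 0 0 0; 0 40 0 0 0; 0 0 0 0 0' | sed -n '1,4p'; python3 kn.py;python3 st.py
python3 - <<'E'
from h import *
T=np.load("T.npy");p,d=snapshot("top");o=cv2.resize(p[135:285,260:440],None,fx=4,fy=4,interpolation=2)[:,:,::-1]
cv2.imwrite("pics/t4.png",o); print((proj("top",np.c_[W(T,[-168,-70]),[105]])[0]-[260,135]+.375)*4)
E
```

```text
t: 15.82
force: [1.1, 1.7, -0.7]
t: 16.32
tcp_pos: [486.9, 184.3, 210.4]
tcp_rot: [-0.0, -0.04, 0.999, 0.001]
force: [0.1, -0.6, 0.5]
blob [339.6 269.8] [335 264  11  13 116] path E [-168.  -70.] off px 2.0 ray E [-170.2  -74.2]
t 16.375 world [487.4 181.6 210.5] E [-168.9  184.2] force [ 0.  -0.6  0.6] w 0.4
turn needed 0.005 toolz [-0.  0. -1.]
[357.8808711  480.57788853]
```

View pics/t4.png

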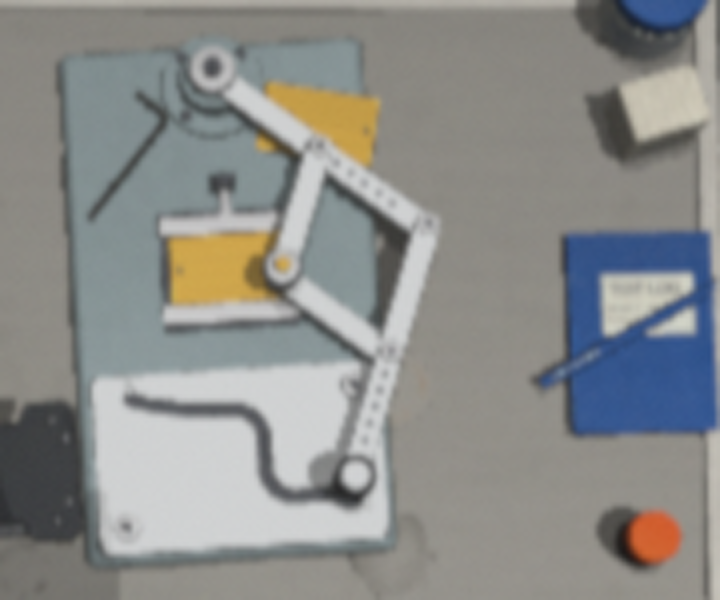

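The knob top at crop (355,475) is within about 3 mm of where it should be for the bore centre, (358,481), so the pin is in the bore. The hex key, spare tag and lens tube are where they were, and the arm is clear.

```bash
python3 -c "
from rig import bot, sensors, snapshot, camera_info, sign_off
print(sign_off())"
```

```text
the job is handed in; nothing more can be done
None
```

I pushed the tracer with closed fingers along the groove, round both bends and into the end bore (about 3 mm off centre on camera, within its 7.5 mm play), then took the fingers clear and handed in at about 16 s; I disturbed nothing that I could see.

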